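# Put the polished mould parts into their foam-lined trays

### The arm

A 6-joint arm with a two-finger parallel gripper is mounted at the origin on the work surface. World frame = base frame: x ahead of the robot, y to its left, z up, the work surface at z = 0. Lengths are in m, angles in rad, forces in N, time in s.
With the tool pointing down it reaches from about 0.425 to 0.95 m from the base axis. Payload 3.5 kg.
Tool frame: the origin (TCP) lies between the finger pads; the fingertips stand 14 mm ahead of it and the grasp point (between the pads) lies 5 mm behind it; z points along the fingers, y is the line along which they close (so a half turn about z gives the same grasp; the last joint's range is limited). The gripper opens to 85 mm and grips with 20 to 120 N. Pads are 22 mm wide; open, the fingers measure 114 mm over their backs; the gripper's body (76 mm by 85 mm) begins 54 mm behind the grasp point. The pads swing forward as they close: fully open they stand 13 mm farther back than shut.
Start: joints at [-1.347, 0.286, 1.577, -0, 1.279, -0.15], TCP at [0.247, -0.628, 0.245] pointing down, gripper open.
Joint ranges: [-2.77, 2.77], [-0.9, 2.22], [0.21, 2.48], [-1.53, 4.67], [0.24, 2.81], [-2.84, 2.84]. Speed limits (rad/s): [2.79, 2.79, 3.14, 3.14, 3.14, 3.14].

### API

Orientations are given as a unit quaternion [x, y, z, w].
In Python, from cell import status, optics, finish_job gives the robot as it stands.
- The arm moves only by the tool servo_tool, never from a script. Its argument "targets" is one flat list of numbers, 6 for each row, row after row: the shift along the tool's x, y, z as a fraction of full scale, then the turn, a rotation vector about the tool's x, y, z as a fraction of full scale. In form: [x, y, z, rx, ry, rz, x, y, z, rx, ry, rz, ...]. A call has 1 to 20 rows; each row is the pose to reach, as a shift and turn from the pose commanded when the call began, along the tool's axes at that moment; what a row does not reach only later rows make up. Full scale, the value 1, is 0.2 m for a shift and 2 rad for a turn. A row lasts 1/8 s, in which the tool goes at most 62.5 mm and 10.7 degrees, less where a joint would pass 70% of its speed; a pose out of reach is approached as far as the arm can. A call with a number of a shift or a turn outside -1 to 1 is refused whole. A call with a gripper value outside its range is refused whole. "fingers" is the opening in per cent of the stroke, from 0 (shut) to 100 (fully open), set as the call begins (left out, the last holds). The fingers move at their own pace and stop on an object; the grip force is fixed at half the most. Time passes only in rows, so rows that repeat a pose let the fingers close. It gives the time, the measured TCP pose, the force, the opening and the grip force at its end, in the units of the state.
- status.read_state(): the state, without advancing time (a new reading comes with each control period).
- optics.snapshot(name): name is "side" or "top" or "wrist"; returns (picture, depth): 400x640x3 uint8, red, green, blue; 400x640 float32, m along the optical axis (not along the pixel's ray), 0 where there is no reading.
- optics.camera_params(name): a dict with "vfov" (degrees; the focal length in pixels is half the picture's height over the tangent of half this angle, whatever the lens; pixels are square), "cx", "cy" (the principal point, pixels), "view" (4x4, takes a point from world to camera coordinates). Camera axes: x right, y down, z forward; pixel columns grow to the right and rows downward; lengths in m; the calibration is good to about 2 mm. A picture is of the moment at which its call begins: read the wrist's pose just before it. camera_params takes no time and is no camera call; for the wrist camera it gives the pose at the moment of the call.
- finish_job(): hands the job in; it is judged then, once.
The state is a dict: "time_s": time; "q": joint angles; "qvel": joint speeds; "tau": joint torques, N m; "tcp_pos": TCP position; "eef_rot": TCP orientation; "contact_force": force on the tool from outside, world axes, zero at the start; "torque": the same for the moment, N m; "grip_width": finger opening in m; "gripper_force": force on a finger pad.
Only numpy, scipy, OpenCV 4.12 (cv2) and the standard library are available. Lean on these libraries where they do the work, as an engineer would, in place of code of your own. Each camera call takes 0.05 s, during which the arm holds its last target. There are 200 camera calls.

### The job

The four mould parts on the bench are polished and ready to go to assembly: put each one into the blue foam-lined tray whose cut-out matches the outline of its foot, standing upright as it does now and lowered gently until it sits flat on the tray's yellow bottom. Do not drop them in or tip any of them over, leave the paste jar and the loupe where they stand, and let go of everything at the end.

Things in the scene. Friction and masses are not known exactly. Their poses are not given: they have to be found in the camera images.
- core_insert_centre (a point): Rectangular core insert, plain steel block 58 mm (its x) by 34 mm (its y), 46 mm high, with a 40 x 20 x 8 mm raised rounded core on top: 54 mm high in all, about 0.55 kg. Grip the block across its 34 mm (along its y). Loose, stands upright. Point: its centre, half-way up; z up.
- round_core_centre (a point): Round core insert, bright metal barrel of 36 mm diameter with a domed top, on a steel flange of 56 mm diameter and 8 mm thick at the foot; 58 mm high in all, the straight barrel from 8 to 50 mm; about 0.5 kg. Grip the barrel, above the flange. Loose, stands upright. Point: its centre, half-way up; z up.
- guide_bush_centre (a point): Brass-coloured guide bush, sleeve of 28 mm diameter with a bore seen from above, on a flange of 34 mm diameter and 8 mm thick at the foot; 56 mm high; about 0.22 kg. Grip the sleeve, above the flange. Loose, stands upright. Point: its centre, half-way up; z up.
- slide_block_centre (a point): Mould slide, T-shaped seen from above: steel body 56 mm (its x) by 32 mm (its y), 40 mm high, its +x half 56 mm high with a dark pin hole on top and its -x half sloping down; dark guide wings 7 mm high make its foot 52 mm wide (y) over the last 30 mm at the -x end (x -28 to +2 mm). About 0.5 kg. Grip the body across its 32 mm (along its y), above the wings, at the centre. Loose, stands upright. Point: its centre, half-way up; z up.
- tray_core: Tray fixed to the bench, 98 x 98 x 16 mm, blue rim (small tabs stick out 11 mm at its +y and -y sides), filled with black foam flush with the rim. The centred cut-out is 7 mm deep; its yellow floor is 9 mm above the bench. Cut-out: rectangle 74 mm (its x) by 50 mm (its y), for the rectangular core insert with its long side along the tray's x. Origin: centre of its underside.
- tray_round: Tray fixed to the bench, 98 x 98 x 16 mm, blue rim (small tabs stick out 11 mm at its +y and -y sides), filled with black foam flush with the rim. The centred cut-out is 7 mm deep; its yellow floor is 9 mm above the bench. Cut-out: large circle, 72 mm in diameter, for the round core insert. Origin: centre of its underside.
- tray_bush: Tray fixed to the bench, 98 x 98 x 16 mm, blue rim (small tabs stick out 11 mm at its +y and -y sides), filled with black foam flush with the rim. The centred cut-out is 7 mm deep; its yellow floor is 9 mm above the bench. Cut-out: small circle, 50 mm in diameter, for the guide bush. Origin: centre of its underside.
- tray_slide: Tray fixed to the bench, 98 x 98 x 16 mm, blue rim (small tabs stick out 11 mm at its +y and -y sides), filled with black foam flush with the rim. The centred cut-out is 7 mm deep; its yellow floor is 9 mm above the bench. Cut-out: T shape for the slide, 72 mm long along its x: 68 mm wide (y) from x -36 to +10 mm, 48 mm wide from x +10 to +36 mm. The slide fits only one way round, its x along the tray's x. Origin: centre of its underside.
- paste_jar: Bystander: small round jar with a green lid, 40 mm in diameter, 32 mm high, loose. Not to be moved. Origin: centre of its underside.
- loupe: Bystander: black eye loupe, 36 mm in diameter, 30 mm high, loose. Not to be moved. Origin: centre of its underside.
There are look-alikes about, which are no part of the job. What is shaped like the part that bears slide_block_centre but red is not meant. Leave any green or purple look-alike of the tray_core alone.

How it is judged:
At the end, for the whole second after the job is handed in: Each part stands in the tray made for it, flat on the cut-out's floor (centre within 14 mm of the tray's centre across and 3 mm in height, tilt under 0.06 rad), released and at rest (horizontal distance between core_insert_centre and tray_core below 0.014 m and z of core_insert_centre in the frame of tray_core between 0.033 and 0.039 m and angle between each of core_insert_centre, round_core_centre, guide_bush_centre, slide_block_centre's own z axis and vertical below 0.06 rad and linear speed of each of core_insert, round_core, guide_bush, slide_block below 0.02 m/s and contact force between the fingers and core_insert below 0.1 N and horizontal distance between round_core_centre and tray_round below 0.014 m and z of round_core_centre in the frame of tray_round between 0.035 and 0.041 m and contact force between the fingers and round_core below 0.1 N and horizontal distance between guide_bush_centre and tray_bush below 0.014 m and z of guide_bush_centre in the frame of tray_bush between 0.034 and 0.04 m and contact force between the fingers and guide_bush below 0.1 N and horizontal distance between slide_block_centre and tray_slide below 0.014 m and z of slide_block_centre in the frame of tray_slide between 0.034 and 0.04 m and contact force between the fingers and slide_block below 0.1 N); the robot touches nothing.
It fails at once if a part was tipped over (more than 0.6 rad) (angle between any of core_insert_centre, round_core_centre, guide_bush_centre, slide_block_centre's own z axis and vertical above 0.6 rad).
It fails at once if a part was dropped or thrust into its tray (faster than 0.45 m/s within 30 mm above its resting height) ((horizontal distance between core_insert_centre and tray_core below 0.03 m and z of core_insert_centre in the frame of tray_core below 0.066 m and linear speed of core_insert above 0.45 m/s) or (horizontal distance between round_core_centre and tray_round below 0.03 m and z of round_core_centre in the frame of tray_round below 0.068 m and linear speed of round_core above 0.45 m/s) or (horizontal distance between guide_bush_centre and tray_bush below 0.03 m and z of guide_bush_centre in the frame of tray_bush below 0.067 m and linear speed of guide_bush above 0.45 m/s) or (horizontal distance between slide_block_centre and tray_slide below 0.03 m and z of slide_block_centre in the frame of tray_slide below 0.067 m and linear speed of slide_block above 0.45 m/s)).
It fails at once if the paste jar or the loupe was moved by more than 25 mm (distance of any of paste_jar, loupe from where it was at the start of the episode above 0.025 m).
It also fails if it takes over 104 s, if anything falls off the work surface, if the arm or the gripper's body presses on something with over 40 N, if the wrist force passes 120 N, or if a joint passes its speed limit or range.

## Working session

There is one attempt and no reset: what is moved stays moved. The work goes in short steps, Python scripts to look and compute and a tool call to move; the robot and the scene stay as the last step left them, time stands still between calls to the robot, and variables do not carry over. Pictures are saved under pics/ and viewed, at most 14 in all, crops included, and the job is handed in when it is done.

Besides the shell and the picture viewer there is one more tool, called after "Call:" as name(argument=value, ...) on one line, values as JSON. servo_tool: Moves the arm, as the interface text tells. Shift numbers are shares of 0.2 m and turn numbers shares of 2 rad, none past 1 either way. Its arguments: {"type":"object","properties":{"targets":{"type":"array"},"fingers":{"type":"number"}},"required":["targets"]}

```bash
mkdir -p pics && ls && python3 - <<'E'
from cell import status, optics
import cv2,numpy as np
s=status.read_state();print(s)
for n in("top","side"):
    p,d=optics.snapshot(n);np.savez(f"pics/{n}0.npz",p=p,d=d);cv2.imwrite(f"pics/{n}0.png",p[:,:,::-1]);print(n,optics.camera_params(n))
E
```

```text
pics
{'time_s': 0.0, 'q': array([-1.34702660e+00,  2.87140497e-01,  1.57821973e+00,  1.20846282e-05,
        1.27859070e+00, -1.50022349e-01]), 'qvel': array([-0.00090769,  0.0008118 , -0.00029748, -0.00196217,  0.00220863,
       -0.00096875]), 'tau': array([-1.54649420e-03, -4.05980122e+01, -2.92625624e+01, -1.69993809e-04,
        5.86485170e-03, -4.33283617e-06]), 'tcp_pos': array([ 0.24634759, -0.62775368,  0.24394079]), 'eef_rot': array([ 9.82585356e-01,  1.85808040e-01, -3.76891462e-05, -1.17855046e-03]), 'contact_force': array([-0.22422876,  0.59245159,  0.88324354]), 'torque': array([-0.0536767 , -0.00246843,  0.00742383]), 'gripper_force': 0.0, 'grip_width': 0.08525416390279936}
top {'vfov': 53.91276958903069, 'cx': 325.60276923292804, 'cy': 196.5398557844558, 'view': array([[ 0.03102791, -0.99947782, -0.00902014,  0.05865527],
       [-0.98936295, -0.02942822, -0.14246027,  0.4829889 ],
       [ 0.14212043,  0.01334444, -0.98975942,  0.80893066],
       [ 0.        ,  0.        ,  0.        ,  1.        ]])}
side {'vfov': 47.943441633139045, 'cx': 320.2094721956554, 'cy': 203.6687329435883, 'view': array([[-0.98593365, -0.16580791, -0.02103752,  0.48546987],
       [-0.0832728 ,  0.59644989, -0.79831896,  0.04883275],
       [ 0.14491543, -0.78533768, -0.60186731,  1.03291197],
       [ 0.        ,  0.        ,  0.        ,  1.        ]])}
```

View pics/top0.png

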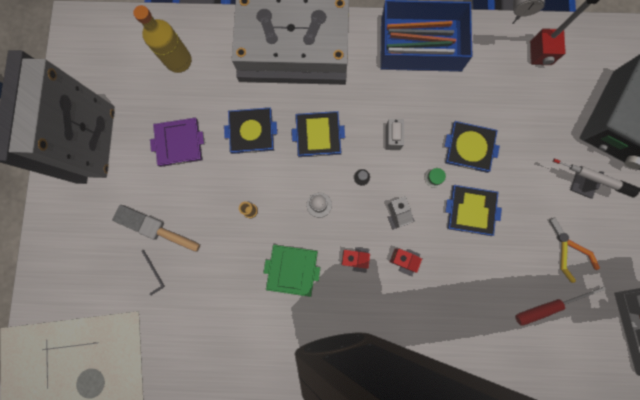

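View pics/side0.png

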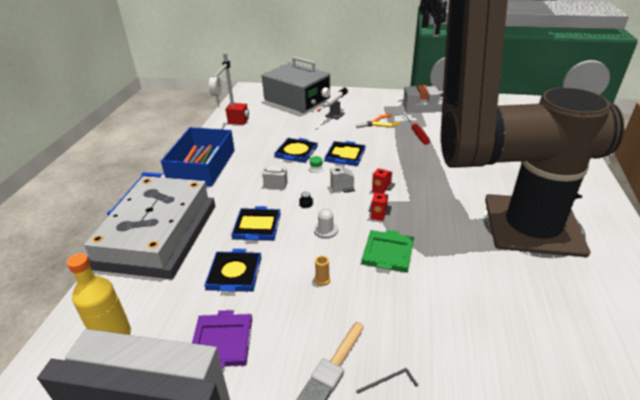

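The top view shows these candidates:
- **Slide:** grey T-shape at (401,211), against red look-alikes at (355,259) and (406,260). The grey one is meant, since red is excluded.
- **Core tray:** blue tray with a yellow rectangle at (319,134), against purple (177,142) and green (292,270). The blue one is meant.
- **Other parts:** core insert (395,133), round core (319,204), bush (248,209).
- **Other trays:** bush (251,130), round (471,146), slide (473,210).
- **Bystanders:** jar (436,177), loupe (362,177).

Next I'll measure and confirm in an enlarged crop.

```bash
cat > h.py <<'E'
import numpy as np,cv2
from cell import optics,status
def world(n,d,c=None):
    c=c or optics.camera_params(n);f=200/np.tan(np.radians(c["vfov"]/2))
    v,u=np.mgrid[:400,:640]
    P=np.stack([(u-c["cx"])/f*d,(v-c["cy"])/f*d,d],-1)
    R=c["view"][:3,:3];return (P-c["view"][:3,3])@R
E
python3 - <<'E'
from h import *
z=np.load("pics/top0.npz");p,d=z["p"],z["d"];W=world("top",d)
print("bench z",np.median(W[230:240,200:240,2]))
reg={"core":(395,133),"round":(319,204),"bush":(248,209),"slide":(401,211),"jar":(436,177),"loupe":(362,177)}
for n,(u,v) in reg.items():
    w=W[v-24:v+25,u-24:u+25].reshape(-1,3)
    for lo,hi in((.003,.02),(.02,.07),(.035,.07),(.051,.07)):
        q=w[(w[:,2]>lo)&(w[:,2]<hi)][:,:2].astype(np.float32)
        if len(q)>5:
            r=cv2.minAreaRect(q*1000);print(n,lo,len(q),"mean",q.mean(0).round(4),"rect",np.round(r[0],1),np.round(r[1],1),round(r[2],1))
    print("  zmax",np.sort(w[:,2])[-5])
hsv=cv2.cvtColor(p,cv2.COLOR_RGB2HSV)
m=cv2.inRange(hsv,(22,120,90),(35,255,255))
for n,(u,v) in {"tb":(251,130),"tc":(319,134),"tr":(471,146),"ts":(473,210)}.items():
    s=np.s_[v-26:v+27,u-26:u+27];mm=m[s]>0;w=W[s][mm]
    r=cv2.minAreaRect(w[:,:2].astype(np.float32)*1000)
    b=((hsv[s][...,0]>100)&(hsv[s][...,0]<125)&(hsv[s][...,1]>150)&(hsv[s][...,2]>70));wb=W[s][b]
    rb=cv2.minAreaRect(wb[:,:2].astype(np.float32)*1000)
    print(n,len(w),w.mean(0).round(4),np.round(r[0],1),np.round(r[1],1),round(r[2],1),"rim",[np.round(x,1) for x in rb],wb[:,2].mean().round(3))
cv2.imwrite("pics/crop0.png",cv2.resize(p[95:285,220:510,::-1],None,fx=2.75,fy=2.75,interpolation=cv2.INTER_CUBIC))
E
```

```text
bench z 0.00042295584784466105
core 0.003 129 mean [ 0.6254 -0.0755] rect [637.9 -79.4] [109.2 113.4] 89.8
core 0.02 490 mean [ 0.6223 -0.0724] rect [625.9 -73.4] [58.6 34.1] 0.9
core 0.035 433 mean [ 0.6239 -0.0731] rect [626.  -73.8] [58.5 33.7] 0.4
core 0.051 160 mean [ 0.6257 -0.0734] rect [626.  -73.5] [38.5 17.9] 0.0
  zmax 0.8699825499615212
round 0.003 334 mean [0.4642 0.0886] rect [468.6  89.1] [107.5 104.6] 2.0
round 0.02 242 mean [0.4649 0.0881] rect [466.   88.5] [34.4 34.1] 49.4
round 0.035 233 mean [0.4654 0.0882] rect [466.   88.6] [34.3 34.1] 48.4
round 0.051 184 mean [0.466  0.0882] rect [466.4  87.6] [30.1 31.5] 2.1
  zmax 0.8699825499615212
bush 0.003 179 mean [0.4519 0.2392] rect [454.1 242.5] [103.5 101.1] 88.9
bush 0.02 153 mean [0.4488 0.2394] rect [449.1 240.1] [27.2 27.3] 50.3
bush 0.035 122 mean [0.4488 0.2396] rect [449.1 240.1] [27.2 27.3] 50.3
bush 0.051 80 mean [0.449 0.24 ] rect [448.9 240.4] [27.4 26.4] 48.2
  zmax 0.8699825499615212
slide 0.003 199 mean [ 0.4488 -0.0846] rect [457.6 -96.2] [106.5 106.8] 3.2
slide 0.02 482 mean [ 0.4521 -0.0853] rect [
[... 491 characters left out ...]
] rect [532.7  -6.2] [109.7 107.2] 1.8
loupe 0.02 109 mean [ 0.53   -0.0042] rect [530.8  -3.8] [23.3 23.9] 3.7
  zmax 0.033354266230408616
tb 372 [0.6311 0.2482 0.0145] [514.6 154. ] [354.3  50.2] 39.0 rim [array([631.2, 247.6]), array([ 22.7, 111.8]), np.float64(6.2)] 0.015
tc 733 [0.6274 0.0956 0.0134] [512.9  85. ] [306.5  51.9] 5.2 rim [array([628. ,  95.5]), array([ 22.2, 112.9]), np.float64(5.3)] 0.015
tr 783 [ 0.6084 -0.2491  0.0119] [509.8 -98.7] [ 72.1 432. ] 33.3 rim [array([ 516.4, -101.8]), array([ 90.9, 442.4]), np.float64(31.9)] 0.028
ts 917 [ 0.4612 -0.248   0.0143] [ 435.3 -107. ] [ 82.5 360. ] 10.8 rim [array([ 433.2, -116.7]), array([ 59.6, 380.8]), np.float64(13.1)] 0.027
```

View pics/crop0.png

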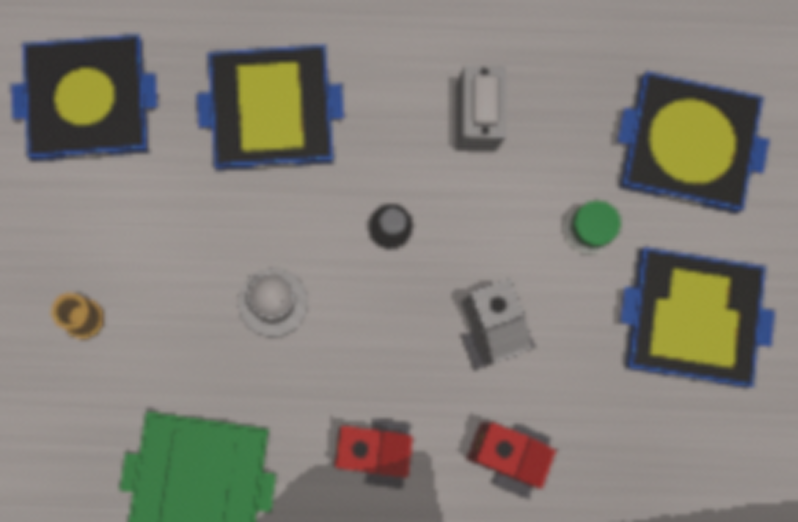

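Identities confirmed in the crop: the grey slide is at crop (500,325), with its tall half and pin hole pointing up-left (+x) and the wings below. The T, circle and rectangle cut-outs are as expected. Next come the tray poses, by intersecting camera rays with the floor plane.

```bash
cat >> h.py <<'E'
def plane(n,u,v,z,c=None):
    c=c or optics.camera_params(n);f=200/np.tan(np.radians(c["vfov"]/2));R=c["view"][:3,:3]
    o=-R.T@c["view"][:3,3];r=np.stack([(u-c["cx"])/f,(v-c["cy"])/f,np.ones_like(u,float)],-1)@R
    return (o+r*((z-o[2])/r[...,2])[...,None])[...,:2]
E
python3 - <<'E'
from h import *
p=np.load("pics/top0.npz")["p"];hsv=cv2.cvtColor(p,cv2.COLOR_RGB2HSV)
for n,(u,v) in {"tb":(251,130),"tc":(319,134),"tr":(471,146),"ts":(473,210)}.items():
    for k,lo,hi,z in(("Y",(22,120,90),(35,255,255),.009),("B",(105,140,50),(125,255,255),.016)):
        m=np.zeros((400,640),np.uint8);s=np.s_[v-32:v+33,u-30:u+31]
        m[s]=cv2.inRange(hsv[s],lo,hi)
        if k=="B":
            pass
        vv,uu=np.nonzero(m);q=plane("top",uu,vv,z);r=cv2.minAreaRect(q.astype(np.float32)*1000)
        print(n,k,len(q),q.mean(0).round(4),[np.round(x,1) for x in r])
# slide tray axis from T asymmetry
E
```

```text
tb Y 372 [0.6329 0.2494] [array([632.3, 249. ]), array([47. , 48.1]), np.float64(1.6)]
tb B 124 [0.6279 0.243 ] [array([616.2, 242.5]), array([ 81.5, 115.1]), np.float64(20.5)]
tc Y 733 [0.6288 0.0957] [array([629. ,  95.7]), array([74.5, 52.2]), np.float64(5.4)]
tc B 105 [0.6232 0.0962] [array([609.5,  93.8]), array([ 59.2, 113.2]), np.float64(4.4)]
tr Y 783 [ 0.6092 -0.2501] [array([ 609.3, -250.3]), array([69.4, 69.8]), np.float64(1.6)]
tr B 125 [ 0.6068 -0.2422] [array([ 594.9, -241.3]), array([115.4,  81.7]), np.float64(63.0)]
ts Y 917 [ 0.4619 -0.2499] [array([ 464.9, -250.4]), array([68.3, 72.8]), np.float64(82.2)]
ts B 123 [ 0.465  -0.2435] [array([ 457.1, -245.3]), array([115.5,  70.3]), np.float64(65.3)]
```

```bash
cat >> h.py <<'E'
from scipy.spatial.transform import Rotation as Ro
def to(*wps):
    "fractions from present pose to (x,y,z,yaw_deg) waypoints"
    s=status.read_state();R=Ro.from_quat(s["eef_rot"]);p=s["tcp_pos"]
    m=R.as_matrix();print("t",round(s["time_s"],2),"at",p.round(4),"yaw",round(np.degrees(np.arctan2(m[1,0],m[0,0])),2),"tilt",round(np.degrees(np.arccos(-m[2,2])),2),"q",s["q"].round(2),"w",round(s["grip_width"],4))
    for x,y,z,a in wps:
        T=Ro.from_euler("z",a,degrees=True)*Ro.from_euler("x",180,degrees=True)
        print((R.inv().apply(np.array([x,y,z])-p)/.2).round(4),((R.inv()*T).as_rotvec()/2).round(4))
E
python3 -c "
from h import *
to((.4527,-.0877,.13,21.4))"
```

```text
t 0.1 at [ 0.2464 -0.6278  0.2441] yaw 21.42 tilt 0.12 q [-1.35  0.29  1.58  0.    1.28 -0.15] w 0.0854
[ 1.9463 -2.1362  0.5755] [-0.0011 -0.0002  0.0002]
```

Call:
servo_tool(targets=[0.65,-0.7,0,0,0,0,0.65,-0.7,0,0,0,0,0.65,-0.7,0,0,0,0,0.65,-0.7,0,0,0,0], fingers=100)

```text
time_s: 0.6
tcp_pos: [0.3175, -0.4467, 0.2444]
eef_rot: [0.982, 0.188, -0.0, -0.001]
contact_force: [-0.1, -0.5, -0.4]
grip_width: 0.0851
gripper_force: 0.0
```

Call:
servo_tool(targets=[0.65,-0.7,0.1,0,0,0,0.65,-0.7,0.1,0,0,0,0.65,-0.7,0.1,0,0,0,0.65,-0.7,0.1,0,0,0])

```text
time_s: 1.1
tcp_pos: [0.3868, -0.27, 0.2244]
eef_rot: [0.982, 0.188, -0.0, -0.001]
contact_force: [-0.1, -0.3, 0.7]
grip_width: 0.0851
gripper_force: 0.0
```

Call:
servo_tool(targets=[0.65,-0.7,0.3,0,0,0,0.65,-0.7,0.3,0,0,0,0.65,-0.7,0.3,0,0,0,0.65,-0.7,0.3,0,0,0,0.65,-0.7,0.3,0,0,0])

```text
time_s: 1.72
tcp_pos: [0.4566, -0.0957, 0.1653]
eef_rot: [0.983, 0.186, -0.0, 0.0]
contact_force: [0.0, -0.0, 0.9]
grip_width: 0.0852
gripper_force: 0.0
```

```bash
python3 -c "
from h import *
to((.4527,-.0877,.13,21.4),(.4527,-.0877,.03,21.4))
p,d=optics.snapshot('wrist');c=optics.camera_params('wrist');np.savez('pics/w1.npz',p=p,d=d);cv2.imwrite('pics/w1.png',p[:,:,::-1]);print(c)
W=world('wrist',d,c);g=(W[...,2]>.025)&(W[...,2]<.06)&(abs(W[...,0]-.4527)<.05)&(abs(W[...,1]+.0877)<.05)
print([np.round(x,1) for x in cv2.minAreaRect(W[g][:,:2].astype(np.float32)*1000)])
"
```

```text
t 1.73 at [ 0.4566 -0.0957  0.1653] yaw 21.46 tilt 0.05 q [-0.42 -0.1   2.15 -0.    1.1   0.77] w 0.0852
[-0.0033 -0.0444  0.1763] [0.0002 0.0003 0.0005]
[-0.003  -0.0446  0.6763] [0.0002 0.0003 0.0005]
{'vfov': 65.8129127672195, 'cx': 318.88082318158916, 'cy': 200.65003898283453, 'view': array([[ 3.64567240e-01, -9.31177063e-01,  7.50736599e-05,
        -2.55884393e-01],
       [-8.86727267e-01, -3.47139986e-01,  3.05300809e-01,
         3.56413475e-01],
       [-2.84263049e-01, -1.11369243e-01, -9.52255959e-01,
         4.23393876e-01],
       [ 0.00000000e+00,  0.00000000e+00,  0.00000000e+00,
         1.00000000e+00]])}
[array([452.8, -88.1]), array([56.9, 32. ]), np.float64(21.4)]
```

Wrist depth gives the slide at (452.8, −88.1) mm, yaw 21.4°, which matches the top camera. Descend, close, lift a little.

Call:
servo_tool(targets=[-0.003,-0.043,0.15,0,0,0,-0.003,-0.043,0.35,0,0,0,-0.003,-0.043,0.5,0,0,0,-0.003,-0.043,0.6,0,0,0,-0.003,-0.043,0.675,0,0,0,-0.003,-0.043,0.675,0,0,0,-0.003,-0.043,0.675,0,0,0])

```text
time_s: 2.65
tcp_pos: [0.4533, -0.088, 0.0313]
eef_rot: [0.983, 0.185, 0.001, 0.001]
contact_force: [-0.4, 0.1, 0.3]
grip_width: 0.0858
gripper_force: 0.0
```

Call:
servo_tool(targets=[0,0,0,0,0,0,0,0,0,0,0,0,0,0,0,0,0,0,0,0,0,0,0,0,0,0,0,0,0,0,0,0,0,0,0,0,0,0,0,0,0,0,0,0,0,0,0,0], fingers=0)

```text
time_s: 3.65
tcp_pos: [0.4531, -0.0874, 0.0309]
eef_rot: [0.983, 0.186, 0.0, 0.0]
contact_force: [-1.1, -0.6, 5.7]
grip_width: 0.0314
gripper_force: 60.8
```

Call:
servo_tool(targets=[0,0,-0.05,0,0,0,0,0,-0.15,0,0,0,0,0,-0.3,0,0,0,0,0,-0.45,0,0,0,0,0,-0.45,0,0,0,0,0,-0.45,0,0,0])

```text
time_s: 4.4
tcp_pos: [0.4511, -0.0865, 0.1186]
eef_rot: [0.983, 0.186, -0.001, -0.001]
contact_force: [-0.4, -0.5, -4.3]
grip_width: 0.0313
gripper_force: 60.0
```

```bash
python3 -c "
from h import *
to((.4649,-.2504,.12,-7.8),(.4649,-.2504,.06,-7.8))
p,d=optics.snapshot('side');cv2.imwrite('pics/s1.png',cv2.resize(p[100:260,200:460,::-1],None,fx=2.5,fy=2.5))
"
```

```text
t 4.4 at [ 0.4511 -0.0865  0.1186] yaw 21.41 tilt 0.19 q [-0.41 -0.05  2.19  0.    1.    0.79] w 0.0313
[-0.2349  0.788  -0.0086] [-0.0009  0.0014  0.2549]
[-0.2342  0.7887  0.2914] [-0.0009  0.0014  0.2549]
```

View pics/s1.png

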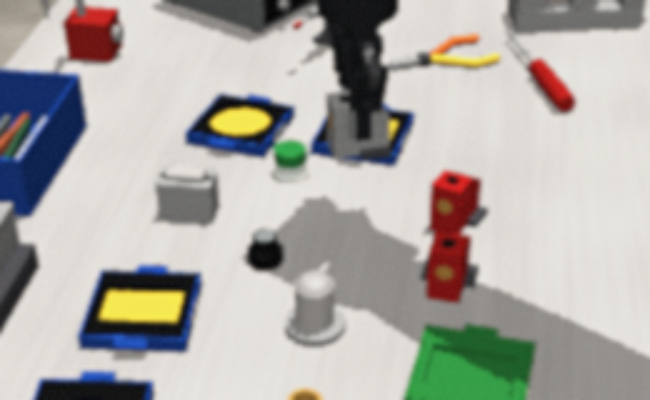

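The slide is held upright by the gripper at about (358,125) in the crop; everything else is undisturbed. Carry it to the slide tray.

Call:
servo_tool(targets=[-0.04,0.13,0,0,0,0.04,-0.08,0.27,0,0,0,0.08,-0.12,0.4,0,0,0,0.13,-0.16,0.53,0,0,0,0.17,-0.2,0.66,0,0,0,0.21,-0.235,0.789,0,0,0,0.255,-0.235,0.789,0.1,0,0,0.255,-0.235,0.789,0.2,0,0,0.255,-0.235,0.789,0.2,0,0,0.255,-0.235,0.789,0.2,0,0,0.255])

```text
time_s: 5.7
tcp_pos: [0.4662, -0.251, 0.0798]
eef_rot: [0.998, -0.068, -0.0, -0.0]
contact_force: [0.2, -0.3, -3.5]
grip_width: 0.0311
gripper_force: 60.2
```

```bash
python3 -c "
from h import *
to((.4649,-.2504,.06,-7.8),(.4649,-.2504,.0405,-7.8))
"
```

```text
t 5.7 at [ 0.4662 -0.251   0.0798] yaw -7.8 tilt 0.07 q [-0.69  0.17  2.05  0.    0.92  1.02] w 0.0311
[-0.0067 -0.0022  0.0991] [-0.0003  0.0005  0.    ]
[-0.0066 -0.0021  0.1966] [-0.0003  0.0005  0.    ]
```

Call:
servo_tool(targets=[-0.006,-0.002,0.05,0,0,0,-0.006,-0.002,0.1,0,0,0,-0.006,-0.002,0.14,0,0,0,-0.006,-0.002,0.17,0,0,0,-0.006,-0.002,0.19,0,0,0,-0.006,-0.002,0.2,0,0,0,-0.006,-0.002,0.2,0,0,0,-0.006,-0.002,0.2,0,0,0])

```text
time_s: 6.7
tcp_pos: [0.4654, -0.2508, 0.0406]
eef_rot: [0.998, -0.068, 0.0, 0.0]
contact_force: [-0.5, -0.2, -4.3]
grip_width: 0.0313
gripper_force: 60.5
```

Call:
servo_tool(targets=[0,0,0.003,0,0,0,0,0,0.005,0,0,0,0,0,0.007,0,0,0,0,0,0.007,0,0,0])

```text
time_s: 7.2
tcp_pos: [0.4654, -0.2508, 0.04]
eef_rot: [0.998, -0.068, -0.0, 0.0]
contact_force: [-3.6, 2.6, 4.8]
grip_width: 0.0312
gripper_force: 61.4
```

Contact at z = 0.040, as expected. Release and rise.

Call:
servo_tool(targets=[0,0,0,0,0,0,0,0,0,0,0,0,0,0,0,0,0,0,0,0,0,0,0,0,0,0,0,0,0,0], fingers=100)

```text
time_s: 7.82
tcp_pos: [0.4652, -0.2507, 0.0389]
eef_rot: [0.998, -0.068, 0.0, 0.0]
contact_force: [-0.3, 0.3, -0.5]
grip_width: 0.0856
gripper_force: 0.0
```

Call:
servo_tool(targets=[0,0,-0.1,0,0,0,0,0,-0.2,0,0,0,0,0,-0.4,0,0,0,0,0,-0.6,0,0,0,0,0,-0.6,0,0,0])

```text
time_s: 8.45
tcp_pos: [0.4673, -0.2523, 0.1631]
eef_rot: [0.998, -0.068, 0.003, 0.002]
contact_force: [-0.2, 0.0, -0.6]
grip_width: 0.0855
gripper_force: 0.0
```

```bash
python3 -c "
from h import *
to((.626,-.0736,.16,0.6))
p,d=optics.snapshot('top');np.savez('pics/t2.npz',p=p,d=d);cv2.imwrite('pics/t2.png',cv2.resize(p[95:285,220:510,::-1],None,fx=2.75,fy=2.75))
p,d=optics.snapshot('wrist');W=world('wrist',d);g=(W[...,2]>.03)&(W[...,2]<.075)&(abs(W[...,0]-.4649)<.05)&(abs(W[...,1]+.2504)<.05)
print([np.round(x,1) for x in cv2.minAreaRect(W[g][:,:2].astype(np.float32)*1000)],np.sort(W[g][:,2])[-20])
"
```

```text
t 8.45 at [ 0.4673 -0.2523  0.1631] yaw -7.8 tilt 0.49 q [-0.69  0.05  2.    0.    1.08  1.02] w 0.0855
[ 0.6648 -0.993   0.0161] [ 0.0025 -0.0035 -0.0733]
[array([ 463.9, -248.9]), array([31.9, 56.9]), np.float64(82.1)] 0.06462644036408514
```

View pics/t2.png

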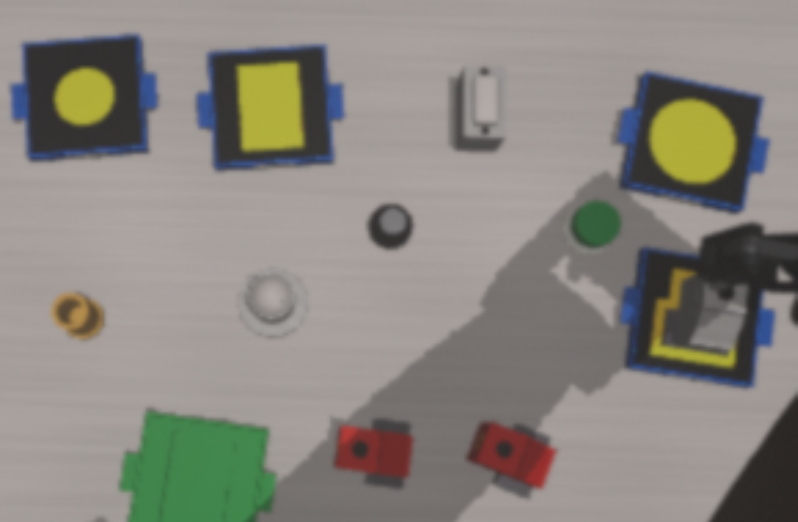

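The slide sits in the T cut-out at crop (700,310), top at 64.6 mm and about 2 mm off centre. Next is the core insert.

Call:
servo_tool(targets=[0.665,-0.993,0.015,0.0025,-0.0035,-0.073,0.665,-0.993,0.015,0.0025,-0.0035,-0.073,0.665,-0.993,0.015,0.0025,-0.0035,-0.073,0.665,-0.993,0.015,0.0025,-0.0035,-0.073,0.665,-0.993,0.015,0.0025,-0.0035,-0.073,0.665,-0.993,0.015,0.0025,-0.0035,-0.073])

```text
time_s: 9.3
tcp_pos: [0.6228, -0.0718, 0.1538]
eef_rot: [1.0, 0.005, -0.005, -0.003]
contact_force: [0.2, -0.2, -1.1]
grip_width: 0.0856
gripper_force: 0.0
```

```bash
python3 -c "
from h import *
to((.626,-.0736,.028,0.6))
p,d=optics.snapshot('wrist');W=world('wrist',d);g=(W[...,2]>.03)&(W[...,2]<.075)&(abs(W[...,0]-.626)<.05)&(abs(W[...,1]+.0736)<.05)
print([np.round(x,1) for x in cv2.minAreaRect(W[g][:,:2].astype(np.float32)*1000)],np.sort(W[g][:,2])[-20])
"
```

```text
t 9.3 at [ 0.6228 -0.0718  0.1538] yaw 0.59 tilt 0.7 q [-0.28  0.27  1.77  0.    1.11  1.28] w 0.0856
[0.0227 0.0132 0.6285] [-0.0031  0.0052 -0.0001]
[array([626.3, -74.7]), array([58.3, 33.9]), np.float64(0.3)] 0.05564353403856781
```

Call:
servo_tool(targets=[0.022,0.015,0.1,0,0,0,0.022,0.015,0.2,0,0,0,0.022,0.015,0.2,0,0,0,0.022,0.015,0.2,0,0,0])

```text
time_s: 9.85
tcp_pos: [0.6279, -0.0749, 0.1155]
eef_rot: [1.0, 0.005, -0.004, -0.003]
contact_force: [0.6, 0.4, -0.1]
grip_width: 0.0852
gripper_force: 0.0
```

```bash
python3 -c "
from h import *
to((.6262,-.0742,.028,0.5))"
```

```text
t 9.85 at [ 0.6279 -0.0749  0.1155] yaw 0.54 tilt 0.53 q [-0.28  0.33  1.77  0.    1.05  1.28] w 0.0852
[-0.0055 -0.0013  0.4375] [-0.0028  0.0036  0.0003]
```

Call:
servo_tool(targets=[-0.006,-0.001,0.15,-0.0028,0.0036,0,-0.006,-0.001,0.28,-0.0028,0.0036,0,-0.006,-0.001,0.37,-0.0028,0.0036,0,-0.006,-0.001,0.437,-0.0028,0.0036,0,-0.006,-0.001,0.437,-0.0028,0.0036,0,-0.006,-0.001,0.437,-0.0028,0.0036,0])

```text
time_s: 10.6
tcp_pos: [0.6272, -0.0743, 0.0295]
eef_rot: [1.0, 0.005, 0.001, 0.0]
contact_force: [0.7, -0.1, 0.2]
grip_width: 0.0855
gripper_force: 0.0
```

Call:
servo_tool(targets=[0,0,0,0,0,0,0,0,0,0,0,0,0,0,0,0,0,0,0,0,0,0,0,0,0,0,0,0,0,0,0,0,0,0,0,0,0,0,0,0,0,0], fingers=0)

```text
time_s: 11.48
tcp_pos: [0.6269, -0.0744, 0.0292]
eef_rot: [1.0, 0.005, 0.001, 0.0]
contact_force: [-0.4, -1.5, 5.6]
grip_width: 0.0331
gripper_force: 61.7
```

Call:
servo_tool(targets=[0,0,-0.05,0,0,0,0,0,-0.15,0,0,0,0,0,-0.3,0,0,0,0,0,-0.4,0,0,0,0,0,-0.4,0,0,0,0,0,-0.4,0,0,0])

```text
time_s: 12.22
tcp_pos: [0.6253, -0.0737, 0.1074]
eef_rot: [1.0, 0.005, -0.001, -0.0]
contact_force: [0.2, -0.5, -6.7]
grip_width: 0.0329
gripper_force: 60.6
```

```bash
python3 -c "
from h import *
to((.629,.0957,.08,5.4))"
```

```text
t 12.22 at [ 0.6253 -0.0737  0.1074] yaw 0.56 tilt 0.1 q [-0.28  0.33  1.79  0.    1.02  1.28] w 0.0329
[ 0.0268 -0.8469  0.1373] [-0.0003  0.0008 -0.0422]
```

Call:
servo_tool(targets=[0.004,-0.14,0,0,0,-0.01,0.008,-0.28,0,0,0,-0.015,0.013,-0.42,0,0,0,-0.02,0.018,-0.56,0,0,0,-0.03,0.022,-0.7,0,0,0,-0.036,0.026,-0.846,0,0,0,-0.042,0.026,-0.846,0.07,0,0,-0.042,0.026,-0.846,0.137,0,0,-0.042,0.026,-0.846,0.137,0,0,-0.042,0.026,-0.846,0.137,0,0,-0.042])

```text
time_s: 13.48
tcp_pos: [0.6299, 0.0944, 0.0807]
eef_rot: [0.999, 0.046, 0.0, 0.0]
contact_force: [0.3, 0.3, -5.6]
grip_width: 0.0333
gripper_force: 60.9
```

```bash
python3 -c "
from h import *
to((.629,.0957,.0385,5.4))"
```

```text
t 13.47 at [0.6299 0.0944 0.0807] yaw 5.31 tilt 0.01 q [-0.01  0.38  1.78 -0.    0.98  1.47] w 0.0333
[-0.0037 -0.0068  0.2111] [ 0.0001 -0.     -0.0008]
```

Call:
servo_tool(targets=[-0.004,-0.007,0.05,0,0,0,-0.004,-0.007,0.1,0,0,0,-0.004,-0.007,0.14,0,0,0,-0.004,-0.007,0.17,0,0,0,-0.004,-0.007,0.19,0,0,0,-0.004,-0.007,0.2,0,0,0,-0.004,-0.007,0.207,0,0,0,-0.004,-0.007,0.213,0,0,0,-0.004,-0.007,0.213,0,0,0])

```text
time_s: 14.6
tcp_pos: [0.629, 0.0965, 0.0385]
eef_rot: [0.999, 0.047, 0.0, 0.0]
contact_force: [-0.3, -0.0, -6.4]
grip_width: 0.0333
gripper_force: 61.1
```

Call:
servo_tool(targets=[0,0,0.003,0,0,0,0,0,0.005,0,0,0,0,0,0.007,0,0,0,0,0,0.007,0,0,0])

```text
time_s: 15.1
tcp_pos: [0.6292, 0.0965, 0.0382]
eef_rot: [0.999, 0.047, 0.0, 0.0]
contact_force: [-4.7, -0.0, 3.0]
grip_width: 0.0333
gripper_force: 62.0
```

Call:
servo_tool(targets=[0,0,0,0,0,0,0,0,0,0,0,0,0,0,0,0,0,0,0,0,0,0,0,0,0,0,0,0,0,0], fingers=100)

```text
time_s: 15.72
tcp_pos: [0.629, 0.0965, 0.037]
eef_rot: [0.999, 0.047, 0.0, 0.0]
contact_force: [0.4, -0.4, 0.1]
grip_width: 0.0854
gripper_force: 0.0
```

Call:
servo_tool(targets=[0,0,-0.1,0,0,0,0,0,-0.2,0,0,0,0,0,-0.4,0,0,0,0,0,-0.55,0,0,0,0,0,-0.55,0,0,0,0,0,-0.55,0,0,0])

```text
time_s: 16.48
tcp_pos: [0.6286, 0.0965, 0.1472]
eef_rot: [0.999, 0.047, 0.0, 0.0]
contact_force: [-0.7, 0.0, -0.1]
grip_width: 0.0853
gripper_force: 0.0
```

```bash
python3 -c "
from h import *
to((.466,.0885,.15,5.4))
p,d=optics.snapshot('wrist');W=world('wrist',d);g=(W[...,2]>.03)&(W[...,2]<.075)&(abs(W[...,0]-.629)<.05)&(abs(W[...,1]-.0957)<.05)
print([np.round(x,1) for x in cv2.minAreaRect(W[g][:,:2].astype(np.float32)*1000)],np.sort(W[g][:,2])[-20])
"
```

```text
t 16.48 at [0.6286 0.0965 0.1472] yaw 5.37 tilt 0.03 q [-0.01  0.3   1.75 -0.    1.09  1.47] w 0.0853
[-0.8131 -0.0361 -0.0146] [ 0.0001 -0.0003 -0.0002]
[array([628. ,  97.3]), array([58.6, 34.1]), np.float64(5.4)] 0.0630166300834275
```

The core insert is placed, top at 63 mm, within 2 mm and at the right yaw. Next is the round core.

Call:
servo_tool(targets=[-0.813,-0.036,-0.015,0,0,0,-0.813,-0.036,-0.015,0,0,0,-0.813,-0.036,-0.015,0,0,0,-0.813,-0.036,-0.015,0,0,0,-0.813,-0.036,-0.015,0,0,0])

```text
time_s: 17.15
tcp_pos: [0.4667, 0.0884, 0.1496]
eef_rot: [0.999, 0.047, 0.0, 0.0]
contact_force: [0.3, -0.2, -0.1]
grip_width: 0.0858
gripper_force: 0.0
```

```bash
python3 -c "
from h import *
p,d=optics.snapshot('wrist');W=world('wrist',d);g=(W[...,2]>.025)&(W[...,2]<.075)&(abs(W[...,0]-.466)<.04)&(abs(W[...,1]-.0885)<.04)
print(cv2.minEnclosingCircle(W[g][:,:2].astype(np.float32)*1000),[np.round(x,1) for x in cv2.minAreaRect(W[g][:,:2].astype(np.float32)*1000)])
to((.466,.0885,.03,5.4))
"
```

```text
((467.63818359375, 88.82870483398438), 18.025911331176758) [array([467.6,  88.7]), array([35.4, 35.2]), np.float64(45.4)]
t 17.2 at [0.4672 0.0884 0.1499] yaw 5.36 tilt 0.05 q [-0.03 -0.06  2.14 -0.    1.06  1.45] w 0.0856
[-0.0064 -0.0013  0.5994] [ 0.0001 -0.0004 -0.0003]
```

Round core at (467, 88.7) mm, so the x shift is about 0.

Call:
servo_tool(targets=[0,-0.002,0.15,0,0,0,0,-0.002,0.3,0,0,0,0,-0.002,0.43,0,0,0,0,-0.002,0.53,0,0,0,0,-0.002,0.59,0,0,0,0,-0.002,0.59,0,0,0,0,-0.002,0.59,0,0,0])

```text
time_s: 18.08
tcp_pos: [0.4674, 0.0888, 0.0327]
eef_rot: [0.999, 0.047, 0.001, 0.0]
contact_force: [-0.4, 0.3, 0.9]
grip_width: 0.0857
gripper_force: 0.0
```

Call:
servo_tool(targets=[0,0,0,0,0,0,0,0,0,0,0,0,0,0,0,0,0,0,0,0,0,0,0,0,0,0,0,0,0,0,0,0,0,0,0,0,0,0,0,0,0,0], fingers=0)

```text
time_s: 18.95
tcp_pos: [0.4669, 0.0886, 0.0328]
eef_rot: [0.999, 0.047, 0.001, 0.0]
contact_force: [-0.9, -1.4, 6.1]
grip_width: 0.0345
gripper_force: 60.1
```

Call:
servo_tool(targets=[0,0,-0.05,0,0,0,0,0,-0.15,0,0,0,0,0,-0.3,0,0,0,0,0,-0.45,0,0,0,0,0,-0.5,0,0,0,0,0,-0.5,0,0,0,0,0,-0.5,0,0,0])

```text
time_s: 19.82
tcp_pos: [0.465, 0.0889, 0.1302]
eef_rot: [0.999, 0.047, -0.001, -0.0]
contact_force: [0.0, 1.1, -5.9]
grip_width: 0.0346
gripper_force: 60.3
```

```bash
python3 -c "
from h import *
to((.54,-.08,.13,5.4),(.6092,-.2502,.085,5.4))
"
```

```text
t 19.82 at [0.465  0.0889 0.1302] yaw 5.37 tilt 0.16 q [-0.03 -0.03  2.15 -0.    1.02  1.45] w 0.0346
[ 2.945e-01  8.759e-01 -2.000e-04] [-0.0002  0.0014 -0.0003]
[0.56   1.7556 0.2238] [-0.0002  0.0014 -0.0003]
```

Call:
servo_tool(targets=[0.045,0.13,0,0,0,0,0.09,0.27,0,0,0,0,0.14,0.42,0,0,0,0,0.19,0.57,0,0,0,0,0.24,0.72,0,0,0,0,0.28,0.87,0,0,0,0])

```text
time_s: 20.58
tcp_pos: [0.5377, -0.0798, 0.13]
eef_rot: [0.999, 0.047, -0.001, -0.001]
contact_force: [1.3, 0.2, -5.0]
grip_width: 0.0346
gripper_force: 60.7
```

Call:
servo_tool(targets=[0.045,0.15,0,0,0,0,0.09,0.3,0,0,0,0,0.14,0.45,0,0,0,0,0.19,0.6,0,0,0,0,0.24,0.75,0,0,0,0,0.28,0.88,0,0,0,0,0.28,0.88,0.1,0,0,0,0.28,0.88,0.2,0,0,0,0.28,0.88,0.22,0,0,0,0.28,0.88,0.22,0,0,0,0.28,0.88,0.22,0,0,0])

```text
time_s: 21.95
tcp_pos: [0.6112, -0.249, 0.0891]
eef_rot: [0.999, 0.047, 0.001, 0.001]
contact_force: [-0.1, -0.1, -4.6]
grip_width: 0.0343
gripper_force: 60.7
```

```bash
python3 -c "
from h import *
to((.6092,-.2502,.042,5.4))
"
```

```text
t 21.95 at [ 0.6112 -0.249   0.0891] yaw 5.41 tilt 0.13 q [-0.54  0.41  1.72  0.    1.01  0.94] w 0.0343
[-0.011   0.0046  0.2353] [ 0.0006 -0.001   0.    ]
```

Call:
servo_tool(targets=[-0.01,0.005,0.06,0,0,0,-0.01,0.005,0.12,0,0,0,-0.01,0.005,0.17,0,0,0,-0.01,0.005,0.2,0,0,0,-0.01,0.005,0.22,0,0,0,-0.01,0.005,0.23,0,0,0,-0.01,0.005,0.237,0,0,0,-0.01,0.005,0.237,0,0,0,-0.01,0.005,0.237,0,0,0])

```text
time_s: 23.08
tcp_pos: [0.609, -0.2504, 0.0419]
eef_rot: [0.999, 0.047, 0.0, 0.0]
contact_force: [-5.0, 2.2, 4.0]
grip_width: 0.0342
gripper_force: 61.3
```

Call:
servo_tool(targets=[0,0,0.002,0,0,0,0,0,0.004,0,0,0,0,0,0.004,0,0,0])

```text
time_s: 23.45
tcp_pos: [0.609, -0.2504, 0.0419]
eef_rot: [0.999, 0.047, 0.0, 0.0]
contact_force: [-5.5, 3.2, 8.5]
grip_width: 0.0345
gripper_force: 61.6
```

Seated. Release, rise, check.

Call:
servo_tool(targets=[0,0,0,0,0,0,0,0,0,0,0,0,0,0,0,0,0,0,0,0,0,0,0,0,0,0,0,0,0,0], fingers=100)

```text
time_s: 24.08
tcp_pos: [0.6088, -0.2503, 0.0398]
eef_rot: [0.999, 0.047, 0.0, 0.0]
contact_force: [0.4, -0.5, -0.1]
grip_width: 0.0854
gripper_force: 0.0
```

Call:
servo_tool(targets=[0,0,-0.1,0,0,0,0,0,-0.2,0,0,0,0,0,-0.4,0,0,0,0,0,-0.6,0,0,0,0,0,-0.6,0,0,0,0,0,-0.6,0,0,0])

```text
time_s: 24.82
tcp_pos: [0.6086, -0.2502, 0.1606]
eef_rot: [0.999, 0.047, 0.001, 0.0]
contact_force: [-0.4, -0.3, -0.2]
grip_width: 0.0854
gripper_force: 0.0
```

```bash
python3 -c "
from h import *
p,d=optics.snapshot('wrist');W=world('wrist',d);g=(W[...,2]>.03)&(W[...,2]<.075)&(abs(W[...,0]-.609)<.04)&(abs(W[...,1]+.2502)<.04)
print([np.round(x,1) for x in cv2.minAreaRect(W[g][:,:2].astype(np.float32)*1000)],np.sort(W[g][:,2])[-20])
to((.449,.240,.16,5.4))
"
```

```text
[array([ 608.8, -249. ]), array([35.2, 35.3]), np.float64(35.6)] 0.06595116752001612
t 24.88 at [ 0.6081 -0.2499  0.1592] yaw 5.37 tilt 0.05 q [-0.54  0.33  1.69  0.    1.13  0.93] w 0.0855
[-5.6240e-01 -2.5134e+00 -1.8000e-03] [-0.0003  0.0003 -0.0002]
```

The round core is good. Now the bush.

Call:
servo_tool(targets=[-0.187,-0.838,0,0,0,0,-0.187,-0.838,0,0,0,0,-0.187,-0.838,0,0,0,0,-0.187,-0.838,0,0,0,0])

```text
time_s: 25.38
tcp_pos: [0.5536, -0.0837, 0.1577]
eef_rot: [0.999, 0.049, -0.002, -0.001]
contact_force: [0.6, -0.3, -0.1]
grip_width: 0.0852
gripper_force: 0.0
```

Call:
servo_tool(targets=[-0.187,-0.838,0,0,0,0,-0.187,-0.838,0,0,0,0,-0.187,-0.838,0,0,0,0,-0.187,-0.838,0,0,0,0])

```text
time_s: 25.88
tcp_pos: [0.5016, 0.0781, 0.1587]
eef_rot: [0.999, 0.049, -0.001, -0.0]
contact_force: [0.1, 0.3, -0.2]
grip_width: 0.0853
gripper_force: 0.0
```

Call:
servo_tool(targets=[-0.187,-0.838,0,0,0,0,-0.187,-0.838,0,0,0,0,-0.187,-0.838,0,0,0,0,-0.187,-0.838,0,0,0,0,-0.187,-0.838,0,0,0,0])

```text
time_s: 26.5
tcp_pos: [0.4507, 0.2387, 0.1593]
eef_rot: [0.999, 0.046, 0.0, 0.001]
contact_force: [-0.1, -0.4, -0.1]
grip_width: 0.0854
gripper_force: 0.0
```

```bash
python3 -c "
from h import *
p,d=optics.snapshot('wrist');W=world('wrist',d);g=(W[...,2]>.025)&(W[...,2]<.075)&(abs(W[...,0]-.449)<.04)&(abs(W[...,1]-.240)<.04)
print([np.round(x,1) for x in cv2.minAreaRect(W[g][:,:2].astype(np.float32)*1000)])
to((.4495,.240,.031,5.4))
"
```

```text
[array([450.1, 240.9]), array([27.9, 27.8]), np.float64(7.9)]
t 26.55 at [0.4508 0.2384 0.1594] yaw 5.27 tilt 0.05 q [ 0.29  0.01  2.05 -0.    1.08  1.77] w 0.085
[-0.0056 -0.0093  0.6418] [ 0.0004 -0.     -0.0011]
```

Call:
servo_tool(targets=[-0.004,-0.011,0.15,0,0,0,-0.004,-0.011,0.3,0,0,0,-0.004,-0.011,0.45,0,0,0,-0.004,-0.011,0.56,0,0,0,-0.004,-0.011,0.632,0,0,0,-0.004,-0.011,0.632,0,0,0,-0.004,-0.011,0.632,0,0,0])

```text
time_s: 27.42
tcp_pos: [0.45, 0.2418, 0.0342]
eef_rot: [0.999, 0.047, 0.001, -0.0]
contact_force: [-0.2, 0.0, -0.4]
grip_width: 0.0851
gripper_force: 0.0
```

Call:
servo_tool(targets=[0,0,0,0,0,0,0,0,0,0,0,0,0,0,0,0,0,0,0,0,0,0,0,0,0,0,0,0,0,0,0,0,0,0,0,0,0,0,0,0,0,0], fingers=0)

```text
time_s: 28.3
tcp_pos: [0.4494, 0.242, 0.0339]
eef_rot: [0.999, 0.047, 0.001, 0.0]
contact_force: [-0.0, -1.3, 5.1]
grip_width: 0.0269
gripper_force: 59.0
```

Call:
servo_tool(targets=[0,0,-0.05,0,0,0,0,0,-0.15,0,0,0,0,0,-0.3,0,0,0,0,0,-0.45,0,0,0,0,0,-0.45,0,0,0,0,0,-0.45,0,0,0])

```text
time_s: 29.05
tcp_pos: [0.4477, 0.2416, 0.1218]
eef_rot: [0.999, 0.047, -0.001, 0.0]
contact_force: [0.6, 0.4, -3.5]
grip_width: 0.0267
gripper_force: 59.1
```

```bash
python3 -c "
from h import *
to((.6325,.249,.085,5.4))
"
```

```text
t 29.05 at [0.4477 0.2416 0.1218] yaw 5.37 tilt 0.12 q [ 0.3   0.06  2.08 -0.    1.    1.77] w 0.0267
[0.9236 0.0495 0.1823] [ 0.0003  0.001  -0.0003]
```

Call:
servo_tool(targets=[0.15,0.01,0,0,0,0,0.3,0.02,0,0,0,0,0.45,0.025,0,0,0,0,0.6,0.03,0,0,0,0,0.75,0.04,0,0,0,0,0.92,0.05,0,0,0,0,0.92,0.05,0.1,0,0,0,0.92,0.05,0.18,0,0,0,0.92,0.05,0.18,0,0,0,0.92,0.05,0.18,0,0,0])

```text
time_s: 30.3
tcp_pos: [0.6323, 0.2493, 0.0871]
eef_rot: [0.999, 0.047, -0.0, 0.0]
contact_force: [-0.3, 0.1, -1.7]
grip_width: 0.0265
gripper_force: 59.2
```

```bash
python3 -c "
from h import *
to((.6325,.249,.043,5.4))
"
```

```text
t 30.3 at [0.6323 0.2493 0.0871] yaw 5.39 tilt 0.03 q [ 0.23  0.45  1.66 -0.    1.02  1.7 ] w 0.0265
[0.0012 0.0015 0.2204] [ 0.0001  0.0002 -0.    ]
```

Call:
servo_tool(targets=[0,0,0.06,0,0,0,0,0,0.12,0,0,0,0,0,0.16,0,0,0,0,0,0.19,0,0,0,0,0,0.205,0,0,0,0,0,0.215,0,0,0,0,0,0.222,0,0,0,0,0,0.222,0,0,0,0,0,0.222,0,0,0])

```text
time_s: 31.42
tcp_pos: [0.6332, 0.2492, 0.0433]
eef_rot: [0.999, 0.047, 0.0, 0.0]
contact_force: [-0.1, -0.1, -1.4]
grip_width: 0.0266
gripper_force: 59.2
```

Call:
servo_tool(targets=[0,0,0.002,0,0,0,0,0,0.004,0,0,0,0,0,0.004,0,0,0])

```text
time_s: 31.8
tcp_pos: [0.6333, 0.2492, 0.043]
eef_rot: [0.999, 0.047, 0.0, 0.0]
contact_force: [-1.0, 0.8, 2.1]
grip_width: 0.0263
gripper_force: 59.2
```

Contact. Release, rise, look.

Call:
servo_tool(targets=[0,0,0,0,0,0,0,0,0,0,0,0,0,0,0,0,0,0,0,0,0,0,0,0,0,0,0,0,0,0], fingers=100)

```text
time_s: 32.42
tcp_pos: [0.6331, 0.2492, 0.0422]
eef_rot: [0.999, 0.047, 0.0, 0.0]
contact_force: [-0.2, -1.0, 0.4]
grip_width: 0.0853
gripper_force: 0.0
```

Call:
servo_tool(targets=[0,0,-0.1,0,0,0,0,0,-0.2,0,0,0,0,0,-0.4,0,0,0,0,0,-0.7,0,0,0,0,0,-0.7,0,0,0,0,0,-0.7,0,0,0,0,0,-0.7,0,0,0])

```text
time_s: 33.3
tcp_pos: [0.632, 0.2489, 0.1807]
eef_rot: [0.999, 0.047, -0.001, 0.0]
contact_force: [0.4, -0.3, -0.6]
grip_width: 0.0854
gripper_force: 0.0
```

```bash
python3 -c "
from h import *
p,d=optics.snapshot('wrist');W=world('wrist',d);g=(W[...,2]>.03)&(W[...,2]<.075)&(abs(W[...,0]-.6325)<.04)&(abs(W[...,1]-.249)<.04)
print([np.round(x,1) for x in cv2.minAreaRect(W[g][:,:2].astype(np.float32)*1000)],np.sort(W[g][:,2])[-20])
to()
p,d=optics.snapshot('top');cv2.imwrite('pics/t3.png',cv2.resize(p[95:285,220:510,::-1],None,fx=2.75,fy=2.75))
W=world('top',d)
for n,x,y in(('core',.629,.0957),('round',.6092,-.2502),('slide',.4649,-.2504),('jar',.53,-.166),('loupe',.53,-.004)):
    g=(W[...,2]>.022)&(W[...,2]<.08)&(abs(W[...,0]-x)<.04)&(abs(W[...,1]-y)<.04);print(n,[np.round(k,1) for k in cv2.minAreaRect(W[g][:,:2].astype(np.float32)*1000)],np.sort(W[g][:,2])[-8])
"
```

```text
[array([633.9, 250.1]), array([28., 28.]), np.float64(78.2)] 0.06566862436119536
t 33.35 at [0.6319 0.249  0.1804] yaw 5.38 tilt 0.17 q [ 0.23  0.35  1.62 -0.    1.18  1.7 ] w 0.0855
core [array([628.1,  97.1]), array([58.2, 34. ]), np.float64(5.4)] 0.06495463533793577
round [array([ 609.1, -248.9]), array([34.9, 35.9]), np.float64(73.2)] 0.06820775853776267
slide [array([ 465.3, -249.7]), array([33.2, 56.7]), np.float64(83.2)] 0.06783370822224968
jar [array([ 534.8, -166. ]), array([35.2, 35.8]), np.float64(66.5)] 0.03474487339169313
loupe [array([530.5,  -4.4]), array([22.4, 22.1]), np.float64(8.7)] 0.03275457772336019
```

View pics/t3.png

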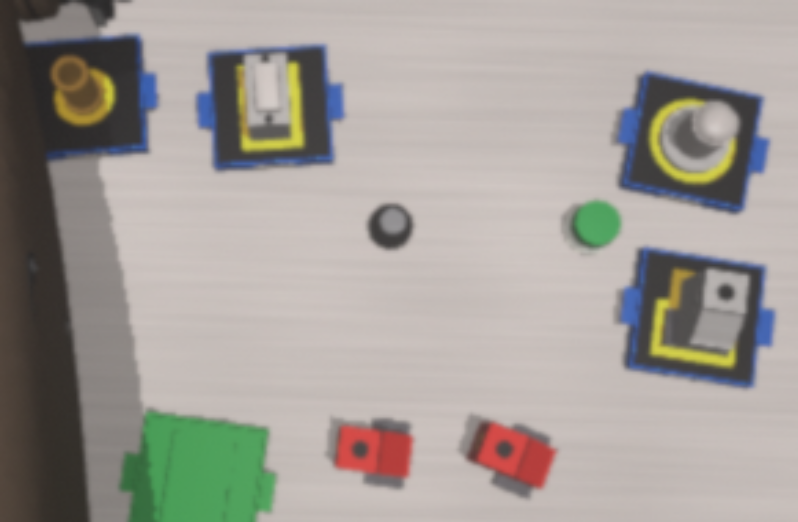

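All four parts stand in their trays: bush (85,95), core insert (268,95), round core (695,140) and slide (700,310) in the crop. The jar (597,223) and loupe (390,226) have not moved, and the gripper is open and clear.

```bash
python3 -c "
from cell import finish_job
print(finish_job())"
```

```text
the job is handed in; nothing more can be done
None
```

All four parts are standing in their matching blue trays, within about 2 mm of centre by the cameras and released; the jar and loupe did not move, and I handed the job in after about 33 s (the hand-in returned no verdict).

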